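# Shut the tortilla press: tug the airing wedge out, clip it to its hook, latch the lid

### The arm

A 6-joint arm with a two-finger parallel gripper is mounted at the origin on a cart in front of the work surface, level with it; the furniture and walls round the work are solid. World frame = base frame: x ahead of the robot, y to its left, z up, the work surface at z = 0. Lengths are in m, angles in degrees, forces in N, time in s.
With the tool pointing down it reaches from about 0.3 to 1 m from the base axis. Payload 5.1 kg.
Tool frame: the origin (TCP) lies midway between the tips of the shut fingers; the grasp point (between the pads) lies 19 mm behind it; z points along the fingers, y is the line along which they close (so a half turn about z gives the same grasp; the last joint's range is limited). The gripper opens to 95 mm and grips with 3 to 60 N. Pads are 20 mm wide; open, the fingers measure 119 mm over their backs; the gripper's body (75 mm by 180 mm) begins 59 mm behind the grasp point.
Start: joints at [63.392, 7.093, 94.555, -0, 78.352, -4.733], TCP at [0.242, 0.603, 0.215] pointing down, gripper open.
Joint ranges: [-149.61, 149.61], [-58.7, 133.49], [1.44, 155.28], [-77.14, 257.14], [18.33, 153.61], [-166.67, 166.67]. Speed limits (degrees/s): [147.25, 147.25, 180, 180, 180, 180].

### API

Orientations are given as [roll, pitch, yaw] about the fixed x, y, z axes, in that order (R = Rz(yaw) Ry(pitch) Rx(roll)).
In Python, from cell import robot gives the robot as it stands.
- The arm moves only by the tool move_arm, never from a script. Its argument "steps" is a list of rows, each a list of 7 numbers: the opening, from 0 (shut) to 1 (fully open), then the shift along the world's x, y, z in units of 30 mm (1.0 is 30 mm), then the turn, a rotation vector about the world's x, y, z in degrees. A call has 1 to 10 rows; each row shifts and turns the commanded pose from where the row before left it; what a row does not reach is not made up. A row lasts 1/12 s, in which the tool goes at most 41.7 mm and 7.16 degrees, less where a joint would pass 70% of its speed; a pose out of reach is approached as far as the arm can. A call is refused whole if a number of a shift passes 1 or a number of a turn 7.16, either way. A call with a gripper value outside its range is refused whole. The fingers move at their own pace and stop on an object; "grip_force" is the grip in N (left out, the last holds). Time passes only in rows, so rows that do not move let the fingers close. It gives the time, the measured TCP pose, the force, the opening and the grip force at its end, in the units of the state.
- robot.get_state(): the state, without advancing time (a new reading comes with each control period).
- robot.camera(name): name is "side" or "top"; returns the picture (480x640x3 uint8, red, green, blue); there is no depth.
- robot.camera_params(name): a dict with "intrinsics" (3x3 intrinsics, pixels), "R" (3x3) and "t" (3): a world point X has camera coordinates R X + t. Camera axes: x right, y down, z forward; pixel columns grow to the right and rows downward; lengths in m; the calibration is good to about 2 mm. A picture is of the moment at which its call begins. camera_params takes no time and is no camera call.
- robot.finish_job(): hands the job in; it is judged then, once.
The state is a dict: "clock": time; "joint_pos": joint angles; "dq": joint speeds; "joint_efforts": joint torques, N m; "tcp_pos": TCP position; "tool_rot": TCP orientation; "ft_force": force on the tool from outside, world axes, zero at the start; "moment": the same for the moment, N m; "finger_gap": opening from 0.0 (shut) to 1.0 (fully open); "gripper_force": force on a finger pad.
Only numpy, scipy, OpenCV 4.12 (cv2) and the standard library are available. Lean on these libraries where they do the work, as an engineer would, in place of code of your own. Each camera call takes 0.05 s, during which the arm holds its last target. There are 200 camera calls.

### The job

The wooden tortilla press has dried with its heavy lid propped on the yellow wedge: work the wedge back out from under the lid in small tugs of 2 to 3 cm, resting about half a second after each and never prying the lid up, until the lid lies flush. Then push the steel eye on the wedge's tail against the red sprung gate of the snap hook until it passes inside and the gate snaps shut behind it, and leave the wedge lying flat on the worktop, clipped on. Finally turn the press's latch arm all the way over the shut lid, and leave the other things where they stand.

Things in the scene. Friction and masses are not known exactly. Their poses are not given: they have to be found in the camera images.
- press: Fixed wooden tortilla press. Base 290 (x) x 200 (y) x 18 mm; origin at the centre of its underside, z up. Front is -x. The dark lid (220 x 200 x 22 mm, 1.4 kg) lies on the base from x -85 to +135 mm, hinged along y at x +135. The base's front 60 mm (x -145 to -85) is a bare apron, top at z 18 mm, where the wedge rests.
- press_lid (a joint): Hinge of the heavy lid (rad): 0 = shut, flush on the base; grows as the free edge rises; about 0.13 when propped on the wedge at the start. It rests on the wedge by its own weight (about 7 N at the free edge) and sinks as the wedge comes out.
- wedge: Loose yellow wedge, 160 g, 44 mm wide (y). Origin on its underside below the middle of its grip block; x points to the thin tip, z up. Grip block: x -25 to +25 mm, 32 mm high, clear of the lid; grasp it across the 44 mm from above. From x +25 the top slopes to 6 mm at the tip, x +120. Starts flat on the press base, x about along press x, 80 to 90 mm of it under the lid; pull 10 to 15 N.
- wedge_eye (a point): Middle of the upright end bar of the steel eye on the wedge's tail, at wedge x -68, y 0, z +16 mm. The eye stands in the wedge's x-z plane, of 6 mm wire: top and bottom wires centred 28 and 4 mm above the underside; its opening is 40 mm long and 18 mm high. Site axes as the wedge's.
- wedge_tip (a point): Middle of the wedge's thin tip, 120 mm ahead of its origin and 3 mm above the underside.
- keeper: Fixed keeper: marble-topped wooden block (x +74 to +134 mm, 100 wide, 52 high) with a level steel snap hook reaching toward -x. Origin on the worktop under the middle of the hook's mouth; z up, +x leads through the mouth into the hook. Hook bars are 6 mm thick, centred 16 mm high, so the eye's bottom wire passes below. Inside it is free from x 3 to 49 and y -29 to +28 mm.
- hook_mouth (a point): Middle of the hook's mouth, 16 mm above the keeper's origin; same axes. Enter tail first along +x, wedge flat and 0 to 3 mm above the worktop, wedge x along keeper -x, the eye's end bar on y = 0 (-3 to +6 mm works). The gate slips past and shuts behind the bar when that is about 30 mm in; at about 40 mm the wedge's tail meets the hook's nose.
- hook_gate (a joint): Hinge of the red sprung gate (rad): 0 = shut, up to 1.25 pushed inward (keeper +x). It closes the hook's front line x = 0 between the fixed nose (keeper y -32 to -8 mm) and its upright pivot at y +26 mm. A light spring (1 to 3 N at its end) shuts it.
- press_latch (a joint): Turn of the latch arm about its upright post (rad): at 0 the arm points to the press's +y, clear of the lid; at 1.57 (the stop, fully closed) it points to the press's +x, over the shut lid. Starts between 0 and 0.35, stays where it is left, stiff by about 0.06 N m.
- latch_knob (a point): Middle of the upright black knob at the end of the latch arm, 55 mm from the pivot, 68 mm above the worktop. The knob is 14 to 18 mm thick and reaches from 50 to 86 mm above the worktop.
- latch_pivot (a point): Point on the latch's upright turning axis, at the knob's height (68 mm above the worktop).
- mug: White cup with a handle, 60 x 87 x 50 mm, origin at the centre of its underside; leave alone.
- spice_jar: Spice jar with a yellow cap, 45 mm thick, 100 mm tall, origin at the centre of its underside; leave alone.
- garlic: Garlic bulb, 50 mm, origin at the centre of its underside; leave alone.
- salt: Glass salt shaker with a grey top, 44 mm thick, 90 mm tall, origin at the centre of its underside; leave alone.
Mind the look-alikes: they are no part of the job. Of the things that look like the wedge, the larger one is meant.

How it is judged (in metres and radians):
On the way, in this order (a step that is already met when the one before it is completed fails the run):
1. first tugs: the wedge rests drawn back 12 to 45 mm, the lid still propped on it (distance of wedge from where it was at the start of the episode between 0.012 and 0.045 m and linear speed of wedge below 0.01 m/s and value of joint press_lid above 0.05 rad), for 0.2 s.
2. further tugs: the wedge rests drawn back 46 to 79 mm, the lid lower but still on it (distance of wedge from where it was at the start of the episode between 0.046 and 0.079 m and linear speed of wedge below 0.01 m/s and value of joint press_lid above 0.012 rad), for 0.2 s.
3. the wedge is out and the lid flush on the base (x of wedge_tip in the frame of press below -0.085 m and value of joint press_lid below 0.01 rad), for 0.2 s.
4. the eye is inside the snap hook and the gate shut behind it (x of wedge_eye in the frame of keeper between 0.005 and 0.05 m and y of wedge_eye in the frame of keeper between -0.03 and 0.03 m and height (world z) of wedge_eye below 0.024 m and value of joint hook_gate below 0.1 rad), for 0.2 s.
5. the latch arm is turned over the shut lid (value of joint press_latch above 1.4 rad), for 0.2 s.
At the end, for the whole second after the job is handed in: The lid is flush (under 0.01 rad), the latch arm over it (past 1.4 rad), and the wedge lies still and flat on the worktop (within 6 mm and 0.1 rad) with its eye's end bar inside the snap hook and the gate shut (under 0.1 rad) (value of joint press_lid below 0.01 rad and value of joint press_latch above 1.4 rad and x of wedge_eye in the frame of keeper between 0.005 and 0.05 m and y of wedge_eye in the frame of keeper between -0.03 and 0.03 m and value of joint hook_gate below 0.1 rad and height (world z) of wedge below 0.006 m and angle between wedge's own z axis and vertical below 0.1 rad and linear speed of wedge below 0.01 m/s); the robot touches nothing.
It fails at once if the lid is pried up (past 0.17 rad) (value of joint press_lid above 0.17 rad).
It fails at once if the latch is turned (past 0.7 rad) while the lid is still up (value of joint press_latch above 0.7 rad and value of joint press_lid above 0.03 rad).
It fails at once if a bystander is shifted by more than 30 mm (distance of any of mug, spice_jar, garlic, salt from where it was at the start of the episode above 0.03 m).
It also fails if it takes over 64 s, if anything falls off the work surface, if the arm or the gripper's body presses on something with over 40 N, if the wrist force passes 120 N, or if a joint passes its speed limit or range.

## Working session

There is one attempt and no reset: what is moved stays moved. The work goes in short steps, Python scripts to look and compute and a tool call to move; the robot and the scene stay as the last step left them, time stands still between calls to the robot, and variables do not carry over. Pictures are saved under pics/ and viewed, at most 13 in all, crops included, and the job is handed in when it is done.

Besides the shell and the picture viewer there is one more tool, called after "Call:" by a JSON object that holds its "name" and its "arguments". move_arm: Moves the arm, as the interface text tells. Its arguments: {"type":"object","properties":{"steps":{"type":"array","items":{"type":"array","items":{"type":"number"}}},"grip_force":{"type":"number"}},"required":["steps"]}

```bash
mkdir -p pics; python3 - <<'E'
from cell import robot
import cv2
for n in ("top","side"):
    im=robot.camera(n); cv2.imwrite(f"pics/{n}0.png",im[:,:,::-1])
    p=robot.camera_params(n); print(n,p)
print(robot.get_state())
E
```

```text
top {'intrinsics': array([[511.02716181,   0.        , 319.08517123],
       [  0.        , 511.02716181, 241.41263973],
       [  0.        ,   0.        ,   1.        ]]), 'R': array([[-0.01514798, -0.99981733, -0.01165519],
       [-0.99082413,  0.01657541, -0.13413727],
       [ 0.13430595,  0.00951633, -0.99089422]]), 't': array([-0.09518257,  0.5563832 ,  1.49855149])}
side {'intrinsics': array([[536.0376619 ,   0.        , 321.63527479],
       [  0.        , 536.0376619 , 242.61349505],
       [  0.        ,   0.        ,   1.        ]]), 'R': array([[ 0.96049796,  0.27812766, -0.00941633],
       [ 0.12095727, -0.44771413, -0.8859579 ],
       [-0.25062522,  0.84982178, -0.46367008]]), 't': array([-0.48318771, -0.05842241,  1.75381581])}
{'clock': 0.1, 'joint_pos': array([ 6.33927348e+01,  7.12876517e+00,  9.46252233e+01, -2.55554196e-03,
        7.83512426e+01, -4.73225615e+00]), 'dq': array([ 0.08985851, -0.07822391, -0.15584138,  0.06592062, -0.06852662,
       -0.04731761]), 'joint_efforts': array([ 8.04414467e-04, -4.18880439e+01, -3.61096215e+01,  7.76932435e-02,
        4.61855577e-02, -5.03347951e-05]), 'tcp_pos': array([0.24195661, 0.60267163, 0.21353186]), 'tool_rot': array([-1.79894921e+02, -6.18808945e-03,  1.58125504e+02]), 'ft_force': array([-1.29060685, -1.13302537,  0.20418781]), 'moment': array([ 0.01250584, -0.00854438,  0.00744782]), 'gripper_force': 0.0, 'finger_gap': 1.000001211115351}
```

View pics/top0.png

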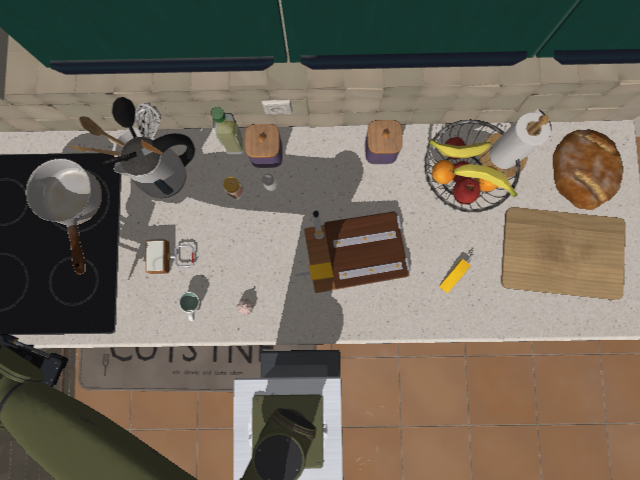

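View pics/side0.png

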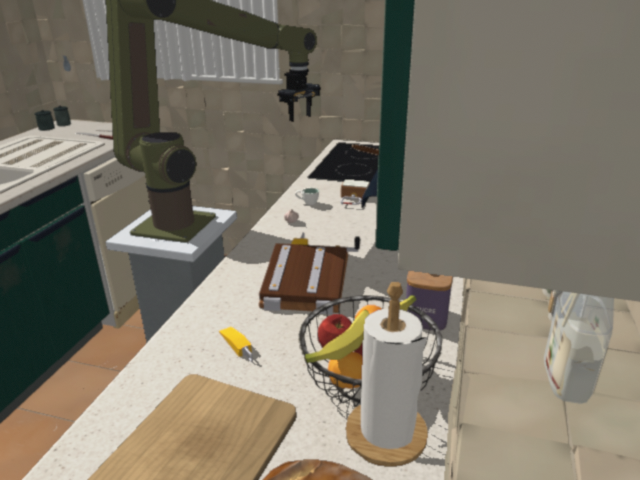

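The top view shows the press around (355,252), with its apron and the yellow wedge on the left at (320,271). The latch knob is at (316,214), and the keeper is at (158,255) with its hook at (187,253) opening to the right. The small look-alike wedge is at (456,275). I'll zoom in.

```bash
python3 - <<'E'
import cv2
im=cv2.imread("pics/top0.png")
a=cv2.resize(im[195:305,290:420],None,fx=5,fy=5,interpolation=cv2.INTER_CUBIC)
b=cv2.resize(im[225:325,140:270],None,fx=5,fy=5,interpolation=cv2.INTER_CUBIC)
cv2.imwrite("pics/a.png",a);cv2.imwrite("pics/b.png",b)
E
```

```text
(no output)
```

View pics/a.png

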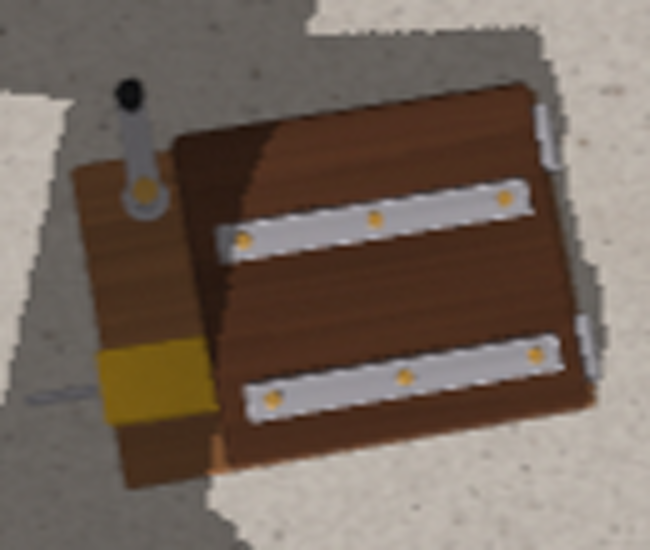

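View pics/b.png

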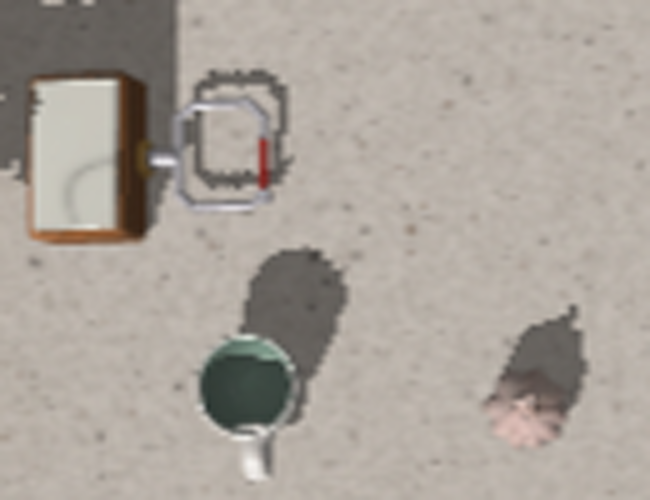

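Crop a shows the apron's front corners at full-res (304.6,229) and (315.6,292.4), and the yellow block at (321,271). The latch pivot is at (319,233) with the knob at (316,214), and the eye end is at (296,275). Crop b shows the marble top at (155,256), the gate's red bar at (192.7,257.5) and the nose above it.

```bash
cat > h.py <<'E'
from cell import robot
import cv2, numpy as np
def ray(u,v,z,n="top"):
    p=robot.camera_params(n); d=p["R"].T@np.linalg.solve(p["intrinsics"],[u,v,1.]); c=-p["R"].T@p["t"]
    return (c+d*(z-c[2])/d[2])[:2]
def hsv(im): return cv2.cvtColor(im,cv2.COLOR_RGB2HSV)
def blob(m,roi):
    x0,y0,x1,y1=roi; k=np.zeros_like(m); k[y0:y1,x0:x1]=m[y0:y1,x0:x1]
    c=max(cv2.findContours(k,cv2.RETR_EXTERNAL,cv2.CHAIN_APPROX_NONE)[0],key=cv2.contourArea)
    return c
def rect(c,z):   # min-area rectangle of a blob cast onto plane z: corners in mm, centre, angle
    w=np.array([ray(u,v,z) for u,v in c[:,0]])*1000
    return cv2.minAreaRect(w.astype(np.float32)), w
E
python3 - <<'E'
from h import *
im=cv2.imread("pics/top0.png")[:,:,::-1].copy(); H=hsv(im)
Y=cv2.inRange(H,(20,150,60),(35,255,255)); R=cv2.inRange(H,(0,150,80),(8,255,255))|cv2.inRange(H,(172,150,80),(180,255,255))
r,w=rect(blob(Y,(300,255,340,285)),.05); print("wedge",r,cv2.boxPoints(r))
r,w=rect(blob(R,(185,245,200,270)),.016); print("gate",r,cv2.boxPoints(r))
M=cv2.inRange(H,(0,0,150),(180,60,255))
r,w=rect(blob(M,(145,235,164,280)),.052); print("marble",r,cv2.boxPoints(r))
f=lambda x,y,ox,oy,z:np.round(ray(ox+(x+.5)/5-.5,oy+(y+.5)/5-.5,z)*1000,1)
for n,x,y,z in [("apronA",73,170,.018),("apronB",128,487,.018),("hingeA",530,85,.04),("hingeB",595,405,.04),("pivot",146,190,.05),("knobtop",130,92,.086),("eyeend",28,400,.046)]: print(n,f(x,y,290,195,z))
for n,x,y,z in [("noseTop",265,118,.016),("redtop",264,138,.016),("redbot",264,188,.016),("hookTL",183,103,.016),("hookBL",183,207,.016),("backT",178,125,.016),("backB",178,185,.016),("mug",248,385,.05),("mughandle",257,478,.03),("garlic",525,412,.02)]: print(n,f(x,y,140,225,z))
E
```

```text
wedge ((465.3661193847656, -108.34383392333984), (44.84726333618164, 65.92524719238281), 7.3912129402160645) [[ 438.8884   -78.53976]
 [ 447.36923 -143.91722]
 [ 491.84384 -138.14792]
 [ 483.363    -72.77045]]
gate ((516.2637939453125, 283.5021667480469), (24.474647521972656, 2.199411392211914e-05), 1.0483458042144775) [[504.0285  283.27826]
 [504.0285  283.27826]
 [528.4991  283.72607]
 [528.4991  283.72607]]
marble ((505.3860168457031, 387.30426025390625), (115.74608612060547, 53.438175201416016), 1.758981704711914) [[446.7201  412.2343 ]
 [448.3604  358.82135]
 [564.05194 362.3742 ]
 [562.4116  415.78717]]
apronA [597.6 -59. ]
apronB [404.3 -89.9]
hingeA [ 641.3 -336.3]
hingeB [ 447.6 -368. ]
pivot [ 579.6 -103.7]
knobtop [632.3 -95.6]
eyeend [455.6 -31.9]
noseTop [543.2 282.2]
redtop [530.9 282.5]
redbot [500.3 282. ]
hookTL [553.3 332.5]
hookBL [489.6 331.1]
backT [539.8 335.3]
backB [503.  334.5]
mug [380.8 280.5]
mughandle [326.4 279.4]
garlic [362.9 121.9]
```

Call:
{"name": "move_arm", "arguments": {"steps": [[1, 0.3, -1, 0, 0, 0, -6], [1, 0.3, -1, 0, 0, 0, -6], [1, 0.3, -1, 0, 0, 0, -6], [1, 0.3, -1, 0, 0, 0, -6], [1, 0.3, -1, 0, 0, 0, -6], [1, 0.3, -1, 0, 0, 0, -6], [1, 0.3, -1, 0, 0, 0, -6], [1, 0.3, -1, 0, 0, 0, -6], [1, 0.3, -1, 0, 0, 0, -6], [1, 0.3, -1, 0, 0, 0, -6]], "grip_force": 40}}

```text
clock: 0.93
tcp_pos: [0.332, 0.3016, 0.2141]
tool_rot: [-180.0, 0.0, 97.9]
ft_force: [0.8, -0.7, 0.3]
finger_gap: 1.001
gripper_force: 0.0
```

Call:
{"name": "move_arm", "arguments": {"steps": [[1, 0.33, -1, 0, 0, 0, 0], [1, 0.33, -1, 0, 0, 0, 0], [1, 0.33, -1, 0, 0, 0, 0], [1, 0.33, -1, 0, 0, 0, 0], [1, 0.33, -1, 0, 0, 0, 0], [1, 0.33, -1, 0, 0, 0, 0], [1, 0.33, -1, 0, 0, 0, 0], [1, 0.33, -1, 0, 0, 0, 0], [1, 0.33, -1, 0, 0, 0, 0], [1, 0.33, -1, 0, 0, 0, 0]]}}

```text
clock: 1.77
tcp_pos: [0.4311, 0.0016, 0.2143]
tool_rot: [-180.0, -0.0, 98.1]
ft_force: [0.2, 0.9, -0.8]
finger_gap: 1.001
gripper_force: 0.0
```

Call:
{"name": "move_arm", "arguments": {"steps": [[1, 0.28, -0.85, 0, 0, 0, -0.5], [1, 0.28, -0.85, 0, 0, 0, 0], [1, 0.28, -0.85, -0.4, 0, 0, 0], [1, 0.28, -0.85, -0.6, 0, 0, 0], [1, 0, 0, -1, 0, 0, 0], [1, 0, 0, -1, 0, 0, 0], [1, 0, 0, -1, 0, 0, 0], [0.75, 0, 0, -0.6, 0, 0, 0], [0.7, 0, 0, 0, 0, 0, 0], [0.7, 0, 0, 0, 0, 0, 0]]}}

```text
clock: 2.6
tcp_pos: [0.4637, -0.0985, 0.0755]
tool_rot: [-179.8, -0.1, 97.6]
ft_force: [-0.4, 0.0, -0.5]
finger_gap: 0.85
gripper_force: 0.0
```

```bash
python3 - <<'E'
from h import *
im=robot.camera("top"); s=robot.camera("side"); print(robot.get_state()["tcp_pos"])
a=cv2.resize(im[195:305,270:400],None,fx=4,fy=4,interpolation=cv2.INTER_CUBIC)
b=cv2.resize(s[190:320,210:370],None,fx=3.4,fy=3.4,interpolation=cv2.INTER_CUBIC)[:440,:520]
cv2.imwrite("pics/c.png",np.vstack([a,b])[:880,:520,::-1] if 0 else cv2.resize(np.hstack([a,b]),(800,338))[:,:,::-1])
E
```

```text
[ 0.46590969 -0.0991328   0.07827273]
```

View pics/c.png

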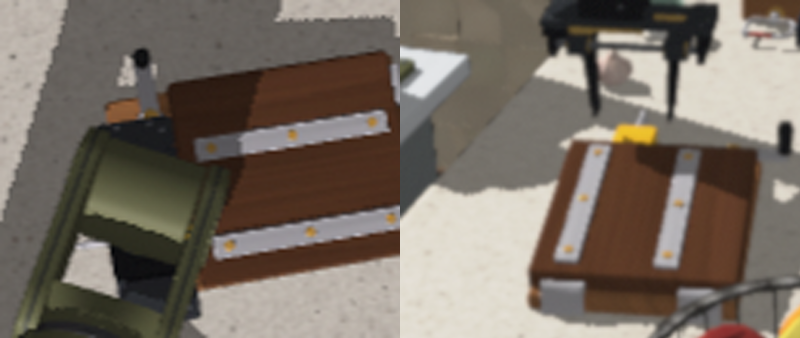

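The top view is mostly blocked by the arm. The side view shows the fingers at (595,110) and (672,115), either side of the yellow block at (636,134). I'll go down and grip.

Call:
{"name": "move_arm", "arguments": {"steps": [[0.7, 0, 0, -0.7, 0, 0, 0], [0.7, 0, 0, -0.7, 0, 0, 0], [0.7, 0, 0, -0.4, 0, 0, 0], [0.7, 0, 0, 0, 0, 0, 0], [0.4, 0, 0, 0, 0, 0, 0], [0.3, 0, 0, 0, 0, 0, 0], [0.3, 0, 0, 0, 0, 0, 0], [0.3, 0, 0, 0, 0, 0, 0], [0.3, 0, 0, 0, 0, 0, 0], [0.3, 0, 0, 0, 0, 0, 0]], "grip_force": 45}}

```text
clock: 3.53
tcp_pos: [0.4639, -0.0995, 0.0242]
tool_rot: [-179.8, 0.0, 97.7]
ft_force: [-7.4, -1.0, 9.0]
finger_gap: 0.462
gripper_force: 45.0
```

Call:
{"name": "move_arm", "arguments": {"steps": [[0.3, -0.03, 0.2, 0, 0, 0, 0], [0.3, -0.04, 0.3, 0, 0, 0, 0], [0.3, -0.04, 0.33, 0, 0, 0, 0], [0.3, 0, 0, 0, 0, 0, 0], [0.3, 0, 0, 0, 0, 0, 0], [0.3, 0, 0, 0, 0, 0, 0], [0.3, 0, 0, 0, 0, 0, 0], [0.3, 0, 0, 0, 0, 0, 0], [0.3, 0, 0, 0, 0, 0, 0], [0.3, 0, 0, 0, 0, 0, 0]]}}

```text
clock: 4.37
tcp_pos: [0.4626, -0.0743, 0.0242]
tool_rot: [179.9, 0.0, 97.6]
ft_force: [-1.9, 0.7, 6.8]
finger_gap: 0.46
gripper_force: 45.0
```

```bash
python3 - <<'E'
from h import *
s=robot.camera("side"); st=robot.get_state(); print(st["tcp_pos"],st["ft_force"],st["moment"],st["finger_gap"])
cv2.imwrite("pics/s1.png",s[:,:,::-1])
p=robot.camera_params("side"); Y=cv2.inRange(hsv(s),(20,150,60),(35,255,255))[225:260,270:330]
s0=cv2.imread("pics/side0.png")[:,:,::-1].copy(); Y0=cv2.inRange(hsv(s0),(20,150,60),(35,255,255))[225:260,270:330]
for y in(Y0,Y): q=np.argwhere(y); print(len(q),q.min(0)+[225,270],q.max(0)+[225,270])
E
```

```text
[ 0.46260581 -0.07431537  0.02418657] [-1.5220059   0.29751695  7.09322221] [-0.13758984  0.50006414  0.21858688] 0.4609425406443229
76 [239 292] [244 306]
187 [234 292] [246 308]
```

Call:
{"name": "move_arm", "arguments": {"steps": [[0.3, -0.03, 0.2, 0, 0, 0, 0], [0.3, -0.04, 0.3, 0, 0, 0, 0], [0.3, -0.04, 0.38, 0, 0, 0, 0], [0.3, 0, 0, 0, 0, 0, 0], [0.3, 0, 0, 0, 0, 0, 0], [0.3, 0, 0, 0, 0, 0, 0], [0.3, 0, 0, 0, 0, 0, 0], [0.3, 0, 0, 0, 0, 0, 0], [0.3, 0, 0, 0, 0, 0, 0], [0.3, 0, 0, 0, 0, 0, 0]]}}

```text
clock: 5.25
tcp_pos: [0.4595, -0.048, 0.0241]
tool_rot: [179.9, 0.0, 97.7]
ft_force: [0.4, -1.1, 5.3]
finger_gap: 0.461
gripper_force: 45.0
```

Call:
{"name": "move_arm", "arguments": {"steps": [[0.3, -0.02, 0.2, 0, 0, 0, 0], [0.3, -0.03, 0.23, 0, 0, 0, 0], [0.3, -0.03, 0.24, 0, 0, 0, 0], [0.3, 0, 0, 0, 0, 0, 0], [0.3, 0, 0, 0, 0, 0, 0], [0.3, 0, 0, 0, 0, 0, 0], [0.3, 0, 0, 0, 0, 0, 0], [0.3, 0, 0, 0, 0, 0, 0], [0.3, 0, 0, 0, 0, 0, 0], [0.3, 0, 0, 0, 0, 0, 0]]}}

```text
clock: 6.08
tcp_pos: [0.4571, -0.0283, 0.0241]
tool_rot: [179.9, 0.1, 97.7]
ft_force: [0.0, -3.1, 4.6]
finger_gap: 0.459
gripper_force: 45.0
```

```bash
python3 - <<'E'
from h import *
s=robot.camera("side"); st=robot.get_state(); print(st["tcp_pos"],st["ft_force"],st["moment"],st["finger_gap"])
cv2.imwrite("pics/s2.png",cv2.resize(s[190:320,210:370],None,fx=4,fy=4,interpolation=cv2.INTER_CUBIC)[:,:,::-1])
E
```

```text
[ 0.4571152  -0.02831958  0.02406193] [-0.55270555 -3.01674875  4.50553689] [-0.79035452  0.28470925  0.21033444] 0.4619639262228072
```

View pics/s2.png

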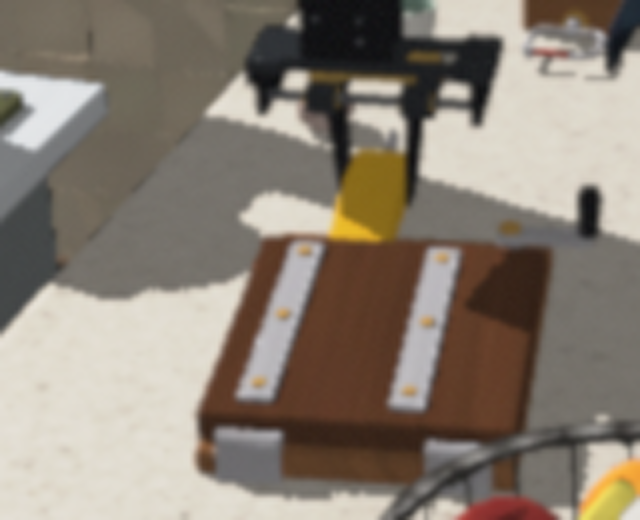

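The lid is lower, and about 70 mm of the wedge is out and held level in the fingers at (380,190). The next tugs take the tip out.

Call:
{"name": "move_arm", "arguments": {"steps": [[0.3, -0.03, 0.2, 0, 0, 0, 0], [0.3, -0.04, 0.3, 0, 0, 0, 0], [0.3, -0.04, 0.38, 0, 0, 0, 0], [0.3, 0, 0, 0, 0, 0, 0], [0.3, 0, 0, 0, 0, 0, 0], [0.3, 0, 0, 0, 0, 0, 0], [0.3, 0, 0, 0, 0, 0, 0], [0.3, 0, 0, 0, 0, 0, 0], [0.3, 0, 0, 0, 0, 0, 0], [0.3, 0, 0, 0, 0, 0, 0]]}}

```text
clock: 6.97
tcp_pos: [0.4534, -0.0004, 0.0238]
tool_rot: [179.9, -0.1, 97.6]
ft_force: [0.5, 1.1, 7.3]
finger_gap: 0.462
gripper_force: 45.0
```

Call:
{"name": "move_arm", "arguments": {"steps": [[0.3, -0.03, 0.2, 0, 0, 0, 0], [0.3, -0.04, 0.3, 0, 0, 0, 0], [0.3, -0.04, 0.33, 0, 0, 0, 0], [0.3, 0, 0, 0, 0, 0, 0], [0.3, 0, 0, 0, 0, 0, 0], [0.3, 0, 0, 0, 0, 0, 0], [0.3, 0, 0, 0, 0, 0, 0], [0.3, 0, 0, 0, 0, 0, 0], [0.3, 0, 0, 0, 0, 0, 0], [0.3, 0, 0, 0, 0, 0, 0]]}}

```text
clock: 7.8
tcp_pos: [0.4494, 0.0255, 0.023]
tool_rot: [180.0, -0.2, 97.6]
ft_force: [0.3, 4.0, 5.4]
finger_gap: 0.46
gripper_force: 45.0
```

Call:
{"name": "move_arm", "arguments": {"steps": [[0.3, 0, 0.4, 0.4, 0, 0, 0], [0.3, 0, 0.8, 0.2, 0, 0, 0], [0.3, 0.3, 0.8, 0, 0, 0, -1], [0.3, 0.5, 0.8, 0, 0, 0, -2], [0.3, 0.5, 0.8, 0, 0, 0, -2], [0.3, 0.5, 0.6, 0, 0, 0, -1.5], [0.3, 0.4, 0.4, -0.3, 0, 0, 0], [0.3, 0.15, 0.2, -0.5, 0, 0, 0], [0.3, 0, 0, 0, 0, 0, 0], [0.3, 0, 0, 0, 0, 0, 0]]}}

```text
clock: 8.63
tcp_pos: [0.5168, 0.1682, 0.0141]
tool_rot: [-179.6, -0.0, 91.2]
ft_force: [0.1, -1.0, -1.2]
finger_gap: 0.463
gripper_force: 45.0
```

```bash
python3 - <<'E'
from h import *
im=robot.camera("top"); s=robot.camera("side"); st=robot.get_state(); print(st["tcp_pos"],st["tool_rot"],st["ft_force"])
cv2.imwrite("pics/t3f.png",im[:,:,::-1])
a=cv2.resize(im[215:315,150:270],None,fx=4,fy=4,interpolation=cv2.INTER_CUBIC)
b=cv2.resize(s[165:265,260:380],None,fx=4,fy=4,interpolation=cv2.INTER_CUBIC)
cv2.imwrite("pics/t3.png",cv2.resize(np.hstack([a,b]),(800,334),interpolation=cv2.INTER_AREA)[:,:,::-1])
E
```

```text
[0.5183541  0.16778787 0.01592544] [-1.79861374e+02 -1.89161704e-02  9.11031211e+01] [ 0.34803897  0.51055388 -0.7937402 ]
```

View pics/t3.png

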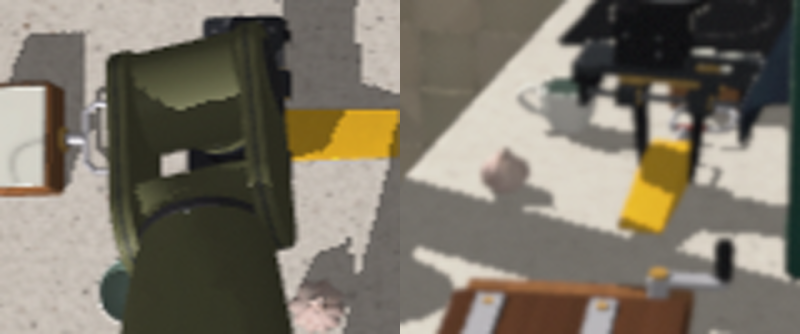

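The top view shows the hook and its gate hidden by the wrist, and the wedge's thin part at (345,133) pointing away from the keeper. The side view shows the wedge held level and the lid lying flat. I'll measure the wedge axis from the visible yellow.

```bash
python3 - <<'E'
from h import *
im=cv2.imread("pics/t3f.png")[:,:,::-1].copy(); H=hsv(im)
Y=cv2.inRange(H,(18,140,60),(36,255,255)); c=blob(Y,(230,235,300,275)); x,y,w,h=cv2.boundingRect(c); print(x,y,w,h)
tip=x+w-1
P=[]
for u in range(x+4,tip-1):
    r=np.flatnonzero(Y[235:275,u])+235
    wx=(tip-u)/w*60; z=.009+.006+.026*(tip-u)/ (95/ (1.45/511*1000))
    P.append(list(ray(u,r.min()-.5,z)*1000)+list(ray(u,r.max()+.5,.009)*1000))
P=np.array(P); f=np.polyfit(P[:,1],P[:,0],1); g=np.polyfit(P[:,3],P[:,2],1)
print("far edge slope deg",np.degrees(np.arctan(f[0])),"near",np.degrees(np.arctan(g[0])))
tipw=ray(tip+.5,(y+h/2),.013)*1000; print("tip",tipw)
for yy in (tipw[1],100,236,282): print(yy,np.polyval(f,yy)-22,np.polyval(g,yy)+22)
E
```

```text
235 248 35 15
far edge slope deg -0.9287520859456213 near -1.8689552485523422
tip [517.29515378  47.77919199]
47.77919199351019 519.6372186450872 521.9271647199384
100 518.7906565920715 520.2231476958465
236 516.5859331570027 515.7853321176633
282 515.8402178774942 514.2843062603367
```

Call:
{"name": "move_arm", "arguments": {"steps": [[0.3, 0.15, 0, -0.25, 0, 0, 0], [0.3, 0, 0.4, 0, 0, 0, 0], [0.3, 0, 0.5, 0, 0, 0, 0], [0.3, 0, 0.3, 0, 0, 0, 0], [0.3, 0, 0, 0, 0, 0, 0], [0.3, 0, 0, 0, 0, 0, 0]]}}

```text
clock: 9.23
tcp_pos: [0.5242, 0.2043, 0.0094]
tool_rot: [180.0, 0.0, 91.2]
ft_force: [0.2, -0.3, -2.1]
finger_gap: 0.46
gripper_force: 45.0
```

```bash
python3 - <<'E'
from h import *
im=robot.camera("top"); s=robot.camera("side"); st=robot.get_state(); print(st["tcp_pos"],st["tool_rot"],st["ft_force"])
cv2.imwrite("pics/t4f.png",im[:,:,::-1])
a=cv2.resize(im[215:315,130:250],None,fx=4,fy=4,interpolation=cv2.INTER_CUBIC)
b=cv2.resize(s[180:230,310:370],None,fx=8,fy=8,interpolation=cv2.INTER_CUBIC)
cv2.imwrite("pics/t4.png",cv2.resize(np.hstack([a,b]),(800,334),interpolation=cv2.INTER_AREA)[:,:,::-1])
E
```

```text
[0.52414286 0.20371887 0.00920718] [-1.79999528e+02  9.65741306e-03  9.11320785e+01] [ 0.84895604 -0.30034941 -1.15697964]
```

View pics/t4.png

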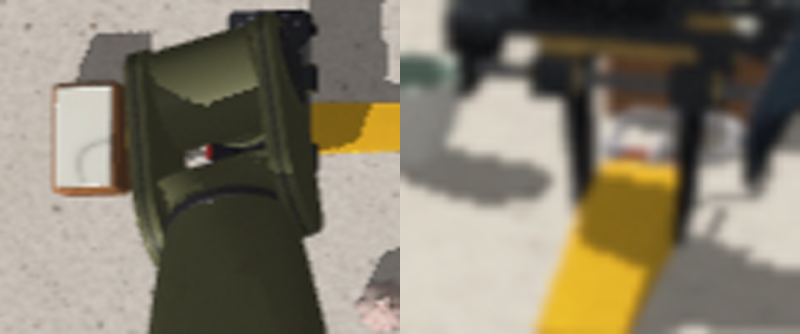

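The side view shows the wedge between the fingers, with the red gate just beyond its tail at (635,152), so it's roughly lined up. I'll recheck the lateral offset numerically.

```bash
python3 - <<'E'
from h import *
for fn,z0 in (("t3f",.009),("t4f",.003)):
    im=cv2.imread(f"pics/{fn}.png")[:,:,::-1].copy(); Y=cv2.inRange(hsv(im),(18,140,60),(36,255,255)); x,y,w,h=cv2.boundingRect(blob(Y,(215,235,300,275)))
    tip=x+w-1; q=[]
    for u in range(tip-9,tip-1):
        r=np.flatnonzero(Y[235:275,u])+235; q.append((ray(u,r.min()-.5,z0+.007)[0]+ray(u,r.max()+.5,z0)[0])*500)
    print(fn,np.mean(q),ray(tip+.5,y+h/2,z0+.004)*1000)
E
```

```text
t3f 520.7039352121292 [517.29515378  47.77919199]
t4f 528.0821093736583 [524.65260401  82.08938195]
```

Call:
{"name": "move_arm", "arguments": {"steps": [[0.3, -0.1, 0, -0.07, 0, 0, 0], [0.3, 0, 0.2, 0, 0, 0, 0], [0.3, 0, 0.2, 0, 0, 0, 0], [0.3, 0, 0.2, 0, 0, 0, 0], [0.3, 0, 0.2, 0, 0, 0, 0], [0.3, 0, 0, 0, 0, 0, 0]]}}

```text
clock: 9.83
tcp_pos: [0.5219, 0.2291, 0.0074]
tool_rot: [179.9, -0.0, 91.2]
ft_force: [2.2, -0.9, -2.2]
finger_gap: 0.455
gripper_force: 45.0
```

Call:
{"name": "move_arm", "arguments": {"steps": [[0.3, 0, 0.2, 0, 0, 0, 0], [0.3, 0, 0.2, 0, 0, 0, 0], [0.3, 0, 0.2, 0, 0, 0, 0], [0.3, 0, 0.1, 0, 0, 0, 0], [0.3, 0, 0, 0, 0, 0, 0]]}}

```text
clock: 10.25
tcp_pos: [0.5211, 0.25, 0.0071]
tool_rot: [-180.0, -0.0, 91.2]
ft_force: [-0.2, -0.4, -2.1]
finger_gap: 0.461
gripper_force: 45.0
```

```bash
python3 - <<'E'
from h import *
im=robot.camera("top"); s=robot.camera("side"); st=robot.get_state(); print(st["tcp_pos"],st["tool_rot"],st["ft_force"])
a=cv2.resize(im[215:315,130:250],None,fx=4,fy=4,interpolation=cv2.INTER_CUBIC)
b=cv2.resize(s[180:230,310:370],None,fx=8,fy=8,interpolation=cv2.INTER_CUBIC)
cv2.imwrite("pics/t5.png",cv2.resize(np.hstack([a,b]),(800,334),interpolation=cv2.INTER_AREA)[:,:,::-1])
E
```

```text
[0.52099314 0.24923942 0.00700391] [-1.79983777e+02 -7.59031553e-03  9.11569189e+01] [-0.05386271 -0.09818062 -0.86086437]
```

View pics/t5.png

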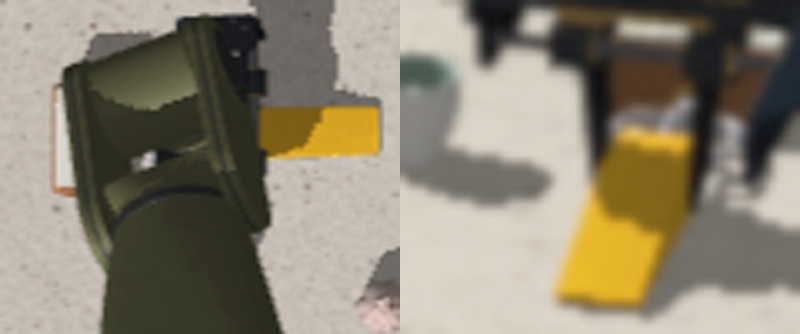

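The wedge is 35 mm in with almost no contact force, which suggests the gate has closed. I'll release, rise and look.

Call:
{"name": "move_arm", "arguments": {"steps": [[0.3, 0, 0, -0.03, 0, 0, 0], [0.5, 0, 0, 0, 0, 0, 0], [0.6, 0, 0, 0, 0, 0, 0], [0.6, 0, 0, 0, 0, 0, 0], [0.6, 0, 0, 0.3, 0, 0, 0], [0.6, 0, 0, 0.8, 0, 0, 0], [0.6, 0, 0, 1, 0, 0, 0], [0.6, 0, 0, 1, 0, 0, 0], [0.6, 0, -0.5, 1, 0, 0, 0], [0.6, 0, -1, 0.3, 0, 0, 0]]}}

```text
clock: 11.18
tcp_pos: [0.5243, 0.2061, 0.1452]
tool_rot: [179.4, -0.2, 91.3]
ft_force: [1.4, 0.2, 0.9]
finger_gap: 0.599
gripper_force: 0.0
```

Call:
{"name": "move_arm", "arguments": {"steps": [[0.4, 0, -1, 0, 0, 0, 0], [0.2, 0, -1, 0, 0, 0, 0], [0, 0, -1, 0, 0, 0, 0], [0, 0, -1, 0, 0, 0, 0], [0, 0, -1, 0, 0, 0, 0], [0, 0, -1, 0, 0, 0, 0], [0, 0, -1, 0, 0, 0, 0], [0, 0, 0, 0, 0, 0, 0]]}}

```text
clock: 11.85
tcp_pos: [0.5214, -0.0102, 0.1392]
tool_rot: [179.9, 0.1, 90.9]
ft_force: [-0.2, -0.5, -0.2]
finger_gap: 0.097
gripper_force: 0.0
```

```bash
python3 - <<'E'
from h import *
im=robot.camera("top"); s=robot.camera("side"); st=robot.get_state(); print(st["tcp_pos"],st["tool_rot"],st["ft_force"],st["clock"])
cv2.imwrite("pics/t6f.png",im[:,:,::-1])
a=cv2.resize(im[215:295,140:260],None,fx=6,fy=6,interpolation=cv2.INTER_CUBIC)
cv2.imwrite("pics/t6.png",a[:,:,::-1])
E
```

```text
[ 0.52133926 -0.00691434  0.13886526] [ 1.79949452e+02 -1.82865654e-02  9.09800805e+01] [-0.1127268   0.67458673 -0.37450888] 11.95
```

View pics/t6.png

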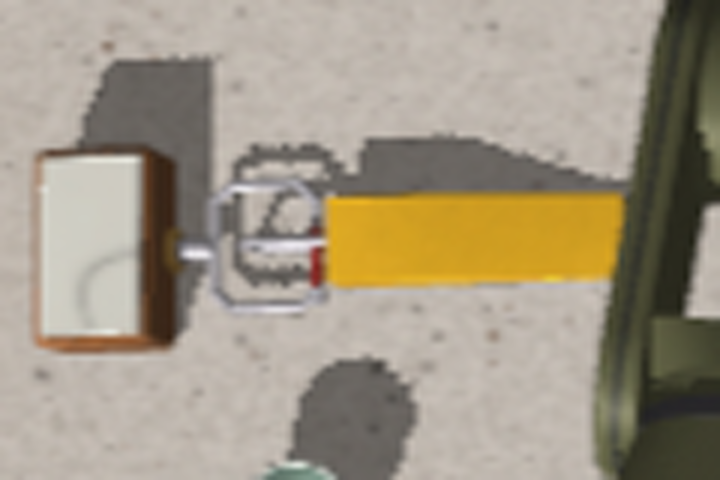

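The gate's red bar lies straight on the front line at (317,257), and the eye's end bar is inside the hook at about (245,245), so it's clipped on. Next is the latch, and I'll compute the arc for the closed fingers.

```bash
python3 - <<'E'
import numpy as np
P=np.array([579.5,-103.5]); prev=np.array([629.,-60])
for phi,D in [(9,24),(0,22),(-10,22),(-20,22),(-30,22),(-40,22),(-50,22),(-60,21),(-70,20),(-77,19),(-83,19),(-88,19)]:
    a=np.radians(phi); w=P+55*np.array([np.cos(a),np.sin(a)])+D*np.array([-np.sin(a),np.cos(a)])
    print(phi,w.round(1),((w-prev)/30).round(2)); prev=w
E
```

```text
9 [630.1 -71.2] [ 0.04 -0.37]
0 [634.5 -81.5] [ 0.15 -0.34]
-10 [637.5 -91.4] [ 0.1  -0.33]
-20 [ 638.7 -101.6] [ 0.04 -0.34]
-30 [ 638.1 -111.9] [-0.02 -0.34]
-40 [ 635.8 -122. ] [-0.08 -0.34]
-50 [ 631.7 -131.5] [-0.14 -0.32]
-60 [ 625.2 -140.6] [-0.22 -0.3 ]
-70 [ 617.1 -148.3] [-0.27 -0.26]
-77 [ 610.4 -152.8] [-0.22 -0.15]
-83 [ 605.1 -155.8] [-0.18 -0.1 ]
-88 [ 600.4 -157.8] [-0.16 -0.07]
```

Call:
{"name": "move_arm", "arguments": {"steps": [[0, 0.6, -0.3, 0, 0, 0, 0], [0, 0.8, -0.4, 0, 0, 0, 0], [0, 0.8, -0.4, 0, 0, 0, 0], [0, 0.8, -0.4, 0, 0, 0, 0], [0, 0.6, -0.3, 0, 0, 0, 0], [0, 0, 0, -0.8, 0, 0, 0], [0, 0, 0, -1, 0, 0, 0], [0, 0, 0, -0.9, 0, 0, 0], [0, 0, 0, 0, 0, 0, 0], [0, 0, 0, 0, 0, 0, 0]]}}

```text
clock: 12.78
tcp_pos: [0.6279, -0.0586, 0.0556]
tool_rot: [-179.8, -0.1, 91.2]
ft_force: [0.3, -0.1, 0.5]
finger_gap: 0.006
gripper_force: 0.0
```

Call:
{"name": "move_arm", "arguments": {"steps": [[0, 0.08, -0.42, 0, 0, 0, 0], [0, 0.15, -0.34, 0, 0, 0, 0], [0, 0.1, -0.33, 0, 0, 0, 0], [0, 0.04, -0.34, 0, 0, 0, 0], [0, -0.02, -0.34, 0, 0, 0, 0], [0, -0.08, -0.34, 0, 0, 0, 0], [0, -0.14, -0.32, 0, 0, 0, 0]]}}

```text
clock: 13.37
tcp_pos: [0.6341, -0.1348, 0.0582]
tool_rot: [179.8, 0.1, 91.1]
ft_force: [2.2, 2.6, 0.1]
finger_gap: 0.004
gripper_force: 1.0
```

Call:
{"name": "move_arm", "arguments": {"steps": [[0, -0.22, -0.3, 0, 0, 0, 0], [0, -0.27, -0.26, 0, 0, 0, 0], [0, -0.22, -0.15, 0, 0, 0, 0], [0, -0.18, -0.1, 0, 0, 0, 0], [0, 0, 0, 0, 0, 0, 0]]}}

```text
clock: 13.78
tcp_pos: [0.6047, -0.1581, 0.0569]
tool_rot: [-179.9, 0.0, 91.1]
ft_force: [0.4, -0.0, 0.2]
finger_gap: 0.002
gripper_force: 0.0
```

```bash
python3 - <<'E'
from h import *
s=robot.camera("side"); st=robot.get_state(); print(st["tcp_pos"],st["ft_force"],st["clock"])
cv2.imwrite("pics/s7.png",cv2.resize(s[190:320,230:390],None,fx=4,fy=4,interpolation=cv2.INTER_CUBIC)[:,:,::-1])
E
```

```text
[ 0.60501204 -0.15768918  0.05679221] [0.02517178 0.29250379 0.44531175] 13.8333
```

View pics/s7.png

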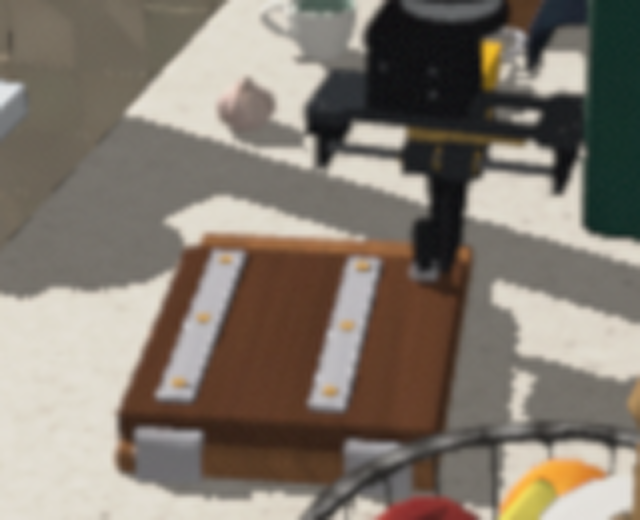

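The side view shows the knob at (425,245) over the lid, just left of the finger, with no stop force yet. I'll push on to the stop.

Call:
{"name": "move_arm", "arguments": {"steps": [[0, -0.14, -0.03, 0, 0, 0, 0], [0, -0.12, -0.02, 0, 0, 0, 0], [0, 0, 0, 0, 0, 0, 0]]}}

```text
clock: 14.08
tcp_pos: [0.6029, -0.1581, 0.0574]
tool_rot: [179.3, 0.0, 91.1]
ft_force: [16.7, 2.0, -10.7]
finger_gap: 0.005
gripper_force: 7.8
```

That's the stop, at 17 N. I'll back away, rise and check.

Call:
{"name": "move_arm", "arguments": {"steps": [[0, 0.4, 0.1, 0, 0, 0, 0], [0, 0.5, 0.3, 0, 0, 0, 0], [0, 0, 0.3, 0.8, 0, 0, 0], [0, 0, 0.4, 1, 0, 0, 0], [0, -0.5, 1, 0.8, 0, 0, 0], [0, -0.6, 1, 0.3, 0, 0, 0], [0, -0.8, 1, 0, 0, 0, 0], [0, -0.8, 1, 0, 0, 0, 0], [0, -0.8, 1, 0, 0, 0, 0], [0, 0, 0, 0, 0, 0, 0]]}}

```text
clock: 14.92
tcp_pos: [0.516, 0.0282, 0.1427]
tool_rot: [-179.7, -0.1, 91.4]
ft_force: [1.3, -0.7, -0.8]
finger_gap: 0.002
gripper_force: 0.0
```

```bash
python3 - <<'E'
from h import *
im=robot.camera("top"); st=robot.get_state(); print(st["tcp_pos"],st["ft_force"],st["clock"])
cv2.imwrite("pics/t8.png",cv2.resize(im[170:320,140:420],(800,428),interpolation=cv2.INTER_CUBIC)[:,:,::-1])
E
```

```text
[0.51804068 0.02640686 0.14327796] [0.19321202 0.07423877 0.26232332] 14.9667
```

View pics/t8.png

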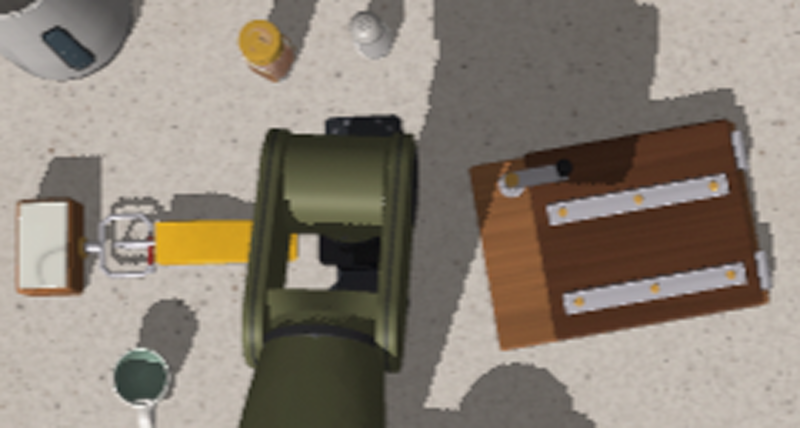

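The latch arm, from its pivot at (512,180) to the knob at (565,168), lies parallel to the lid's bars. The gate at (152,255) is shut behind the eye, and the mug, jar and salt haven't moved. I'll hand it in.

```bash
python3 -c "
from cell import robot
print(robot.finish_job())"
```

```text
the job is handed in; nothing more can be done
None
```

I handed the job in at about 15 s: the lid is flush, the wedge is clipped in the snap hook with the gate shut, and the latch is at its stop over the lid. The hand-in gave back no verdict; this is from the last pictures and the 17 N contact at the latch stop.

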